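# Setting the door stops of two coin windows

### The arm

A 6-joint arm with a two-finger parallel gripper is mounted at the origin on the work surface. World frame = base frame: x ahead of the robot, y to its left, z up, the work surface at z = 0. Lengths are in m, angles in rad, forces in N, time in s.
With the tool pointing down it reaches from about 0.35 to 0.85 m from the base axis. Payload 8.1 kg.
Tool frame: the origin (TCP) lies on the centre line of the jaws, within the pads' length; the fingertips stand 17 mm ahead of it and the grasp point (between the pads) lies 2 mm behind it; z points along the fingers, y is the line along which they close (so a half turn about z gives the same grasp; the last joint's range is limited). The gripper opens to 93 mm and grips with 3 to 60 N. Pads are 15 mm wide; open, the fingers measure 128 mm over their backs; the gripper's body (75 mm by 188 mm) begins 65 mm behind the grasp point.
Start: joints at [-1.394, 0.13, 1.488, -0, 1.523, -0.085], TCP at [0.155, -0.58, 0.236] pointing down, gripper open.
Joint ranges: [-2.96, 2.96], [-0.89, 2.26], [0.02, 2.5], [-1.34, 4.48], [0, 2.73], [-2.66, 2.66]. Speed limits (rad/s): [2.39, 2.39, 2.79, 3.14, 3.14, 3.14].

### API

Orientations are given as a rotation vector (axis times angle).
In Python, from plant import status, eyes, robot gives the robot as it stands. The module is installed in compiled form; this text tells all that it offers.
- The arm moves only by the tool servo_tool, never from a script. Its argument "plan" is text: rows parted by semicolons, each of 4 numbers parted by spaces: the shift along the tool's x, y, z in m, then the turn about the tool's z in degrees. A call has 1 to 12 rows; each row is the pose to reach, as a shift and turn from the pose commanded when the call began, along the tool's axes at that moment; what a row does not reach only later rows make up. A row lasts 1/12 s, in which the tool goes at most 41.7 mm and 7.16 degrees, less where a joint would pass 70% of its speed; a pose out of reach is approached as far as the arm can. A call with a gripper value outside its range is refused whole. "grip" is the closure, from -1 (fully open) to 1 (shut), set as the call begins (left out, the last holds). The fingers move at their own pace and stop on an object; "grip_force" is the grip in N (left out, the last holds). Time passes only in rows, so rows that repeat a pose let the fingers close. It gives the time, the measured TCP pose, the force, the opening and the grip force at its end, in the units of the state.
- status.read_state(): the state, without advancing time (a new reading comes with each control period).
- eyes.read_camera(name): name is "side" or "top" or "wrist"; returns a dict with "image" (480x640x3 uint8, blue, green, red), "fovy" (degrees; the focal length in pixels is half the picture's height over the tangent of half this angle, whatever the lens; pixels are square), "cx", "cy" (the principal point, pixels), "world_from_camera" (4x4, takes a point from camera to world coordinates); the wrist camera has in their place "hand_eye" (4x4, takes a point from camera to tool coordinates, whose origin is the TCP and whose axes are the flange's). Camera axes: x right, y down, z forward; pixel columns grow to the right and rows downward; lengths in m; the calibration is good to about 2 mm. A picture is of the moment at which its call begins: read the wrist's pose just before it. There is no depth.
- robot.close_job(): hands the job in; it is judged then, once.
The state is a dict: "t": time; "q": joint angles; "dq": joint speeds; "joint_torque": joint torques, N m; "tool_pos": TCP position; "orientation": TCP orientation; "force": force on the tool from outside, world axes, zero at the start; "wrist_torque": the same for the moment, N m; "opening": finger opening in m; "gripper_force": force on a finger pad.
Only numpy, scipy, OpenCV 4.12 (cv2) and the standard library are available. Lean on these libraries where they do the work, as an engineer would, in place of code of your own. Each camera call takes 0.05 s, during which the arm holds its last target. There are 200 camera calls.

### The job

Both coin windows' kickdown door stops have been left half-way. First push the stop lever of the wide window fully down, so that its acrylic door is locked; then flick the stop lever of the narrow window fully up, so that its door is released for business. Leave the one locked and the other released.

Things in the scene. Friction and masses are not known exactly. Their poses are not given: they have to be found in the camera images.
- wide_stop (a joint): Angle (rad) of the stop lever of the wide coin window (aluminium frame 300 mm wide, 172 high, clear acrylic door, at the left or the right). 0 = fully down, level, pointing from the door to the robot (locked); 1.1 = upper end stop, 63 degrees up (released). Steel bar 18 x 10 mm, a 44 mm leg under it 22 mm from the hinge. Stiff hinge: about 1.5 N at the crossbar moves it; it stays where left.
- wide_bar (a point): Middle of the black rubber crossbar (16 mm thick, 32 mm across) at the free end of the wide window's stop lever, 90 mm from the hinge. x axis: along the lever towards the hinge; y: along crossbar and hinge line, level, parallel to the door. The hinge is 50 mm above the counter, 45 mm before the window's middle plane on the robot's side; fully down, the crossbar's middle is also 50 mm up.
- narrow_stop (a joint): Angle (rad) of the stop lever of the narrow coin window (same make and height, frame only 170 mm wide). 0 = fully down, level, pointing from the door to the robot (locked); 1.1 = upper end stop, 63 degrees up (released). Lever, leg and stiff hinge are the same as the wide window's.
- narrow_bar (a point): Middle of the black rubber crossbar (16 mm thick, 32 mm across) at the free end of the narrow window's stop lever, 90 mm from the hinge. x axis: along the lever towards the hinge; y: along crossbar and hinge line, level, parallel to the door. The hinge is 50 mm above the counter, 45 mm before the window's middle plane on the robot's side; fully down, the crossbar's middle is also 50 mm up.
Things that resemble listed ones, but are neither listed nor needed, are in the scene too. What is shaped like the part that bears narrow_stop but purple is not meant.

How it is judged:
On the way, in this order (a step that is already met when the one before it is completed fails the run):
1. the wide window's stop is pushed down to lock (value of joint wide_stop below 0.17 rad), for 0.2 s.
2. the narrow window's stop is flicked up to release (value of joint narrow_stop above 0.92 rad), for 0.2 s.
At the end, for the whole second after the job is handed in: The wide window's stop lever lies within 10 degrees (0.17 rad) of fully down and the narrow window's within 10 degrees (above 0.92 rad) of fully up, both at rest (value of joint wide_stop below 0.17 rad and value of joint narrow_stop above 0.92 rad and velocity of joint wide_stop between -0.05 and 0.05 rad/s and velocity of joint narrow_stop between -0.05 and 0.05 rad/s); the robot touches nothing.
It also fails if it takes over 42 s, if anything falls off the work surface, if the arm or the gripper's body presses on something with over 40 N, if the wrist force passes 120 N, or if a joint passes its speed limit or range.

## Working session

There is one attempt and no reset: what is moved stays moved. The work goes in short steps, Python scripts to look and compute and a tool call to move; the robot and the scene stay as the last step left them, time stands still between calls to the robot, and variables do not carry over. Pictures are saved under pics/ and viewed, at most 10 in all, crops included, and the job is handed in when it is done.

Besides the shell and the picture viewer there is one more tool, called after "Call:" as a command line: name --argument value ..., lists and objects as JSON in quotes. servo_tool: Moves the arm, as the interface text tells. Its arguments: {"type":"object","properties":{"plan":{"type":"string"},"grip":{"type":"number"},"grip_force":{"type":"number"}},"required":["plan"]}

```bash
mkdir -p pics; python3 - <<'E'
from plant import status, eyes
import cv2, numpy as np
s=status.read_state(); print(s['t'],s['tool_pos'],s['orientation'])
for n in ("side","top"):
    c=eyes.read_camera(n); cv2.imwrite(f"pics/{n}0.png",c["image"]); print(n,c["fovy"],c["cx"],c["cy"],np.round(c["world_from_camera"],3).tolist(),[k for k in c])
    np.savez(f"{n}0.npz",T=c["world_from_camera"],f=240/np.tan(np.radians(c["fovy"])/2),cx=c["cx"],cy=c["cy"])
E
```

```text
0.0 [ 0.15519329 -0.57900708  0.23460097] [-3.11286285e+00 -4.09808294e-01  1.70892874e-04]
side 45.58047294319226 317.1669251117475 237.10346319230965 [[-0.936, -0.262, 0.235, 0.202], [-0.352, 0.716, -0.604, 0.632], [-0.01, -0.648, -0.762, 0.961], [0.0, 0.0, 0.0, 1.0]] ['image', 'fovy', 'cx', 'cy', 'world_from_camera']
top 53.41568199069365 319.84591154035354 237.743921435106 [[-0.022, -0.983, 0.18, 0.298], [-1.0, 0.02, -0.014, -0.069], [0.01, -0.18, -0.984, 1.079], [0.0, 0.0, 0.0, 1.0]] ['image', 'fovy', 'cx', 'cy', 'world_from_camera']
```

View pics/side0.png

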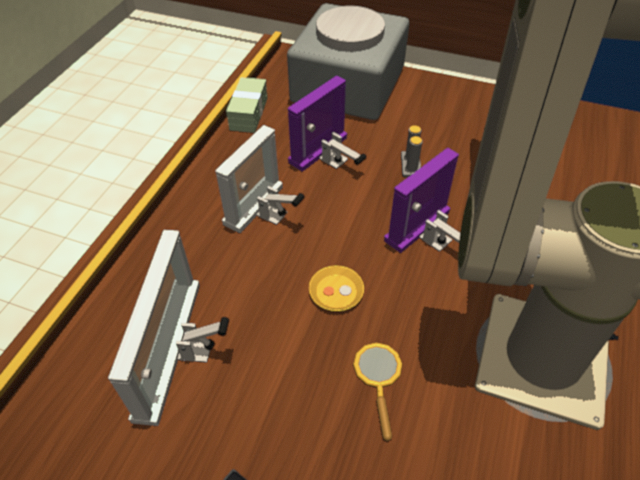

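View pics/top0.png

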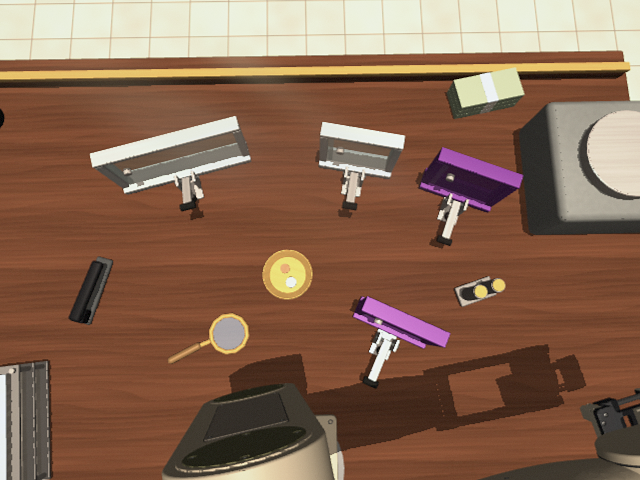

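The side view shows the wide window's crossbar near (224,326) and the narrow's near (298,199). In the top view they are near (189,205) and (350,204). The top frame edges give the orientation.

```bash
cat > h.py <<'E'
import numpy as np, cv2
def ray(n,p):
    c=np.load(f"{n}0.npz"); d=np.array([(p[0]-c['cx'])/c['f'],(p[1]-c['cy'])/c['f'],1.]); T=c['T']
    return T[:3,3],T[:3,:3]@d
def plane(n,p,z):
    o,d=ray(n,p); return o+d*(z-o[2])/d[2]
def tri(a,b):
    o1,d1=ray("side",a);o2,d2=ray("top",b)
    s=np.linalg.lstsq(np.c_[d1,-d2],o2-o1,rcond=None)[0]
    p,q=o1+s[0]*d1,o2+s[1]*d2
    return (p+q)/2,np.linalg.norm(p-q)
def blob(n,p,r=16,v=45):
    im=cv2.imread(f"pics/{n}0.png"); x,y=p
    m=np.zeros(im.shape[:2],np.uint8); m[y-r:y+r,x-r:x+r]=1
    i=im.astype(int); m&=((i.max(2)<v)&(i.max(2)-i.min(2)<14)).astype(np.uint8)
    k,l,st,ce=cv2.connectedComponentsWithStats(m)
    return [(st[j,4],ce[j].round(1).tolist(),st[j,:4].tolist()) for j in range(1,k) if st[j,4]>8]
E
python3 - <<'E'
from h import *
for n,p in (("side",(224,326)),("top",(189,205)),("side",(298,199)),("top",(350,204))): print(n,p,blob(n,p))
for nm,a,b in (("wide",(224,326),(189,205)),("narrow",(298,199),(350,204))): print(nm,tri(a,b))
for a,b in (((93,157),(238,119)),((321,126),(404,138))):
    A,B=plane("top",a,.172),plane("top",b,.172); print(A,B,np.linalg.norm(A-B),np.degrees(np.arctan2(*(A-B)[:2])))
a=[cv2.resize(cv2.imread("pics/top0.png")[y:y+60,x:x+80],(400,300),interpolation=cv2.INTER_CUBIC) for x,y in((150,160),(310,160))]
b=[cv2.resize(cv2.imread("pics/side0.png")[y:y+60,x:x+80],(400,300),interpolation=cv2.INTER_CUBIC) for x,y in((165,305),(240,170))]
cv2.imwrite("pics/crop1.png",np.vstack([np.hstack(a),np.hstack(b)]))
E
```

```text
side (224, 326) [(np.int32(106), [223.1, 326.0], [218, 318, 10, 17])]
top (189, 205) [(np.int32(114), [188.9, 204.5], [180, 195, 17, 16])]
side (298, 199) [(np.int32(59), [297.5, 199.5], [292, 194, 11, 12]), (np.int32(14), [283.1, 212.0], [282, 210, 4, 5])]
top (350, 204) []
wide (array([0.55331528, 0.19350123, 0.092507  ]), np.float64(0.0025653300956874335))
narrow (array([ 0.55063722, -0.14925157,  0.08339357]), np.float64(0.0034481003047839133))
[0.63585007 0.36533143 0.172     ] [0.71111381 0.07873892 0.172     ] 0.29631046973778796 -14.714514181398128
[ 0.69307428 -0.08870451  0.172     ] [ 0.66441447 -0.25524195  0.172     ] 0.16898551414971735 9.764518188627239
```

View pics/crop1.png

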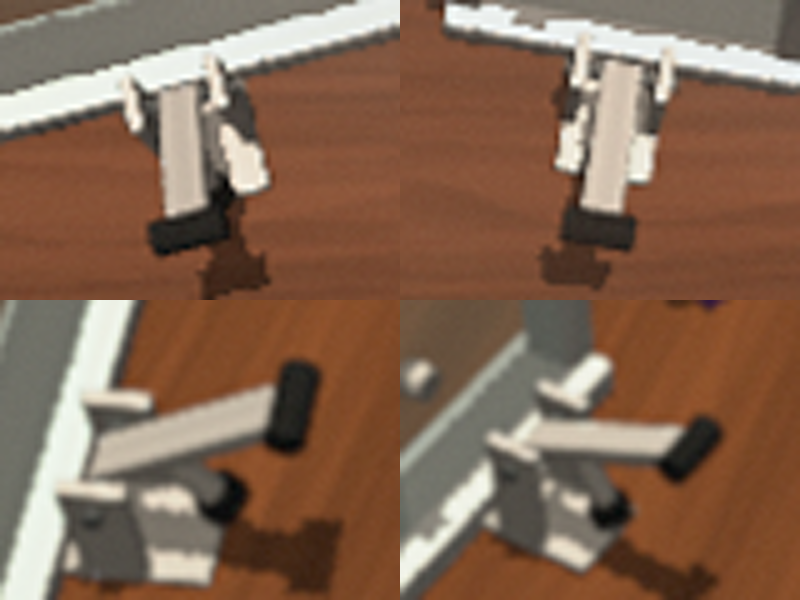

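The crop confirms the bar centres. Triangulated, both bars are consistent with the geometry given:

| | Wide bar | Narrow bar |
|---|---|---|
| Position (m) | (0.553, 0.193, 0.092) | (0.551, -0.149, 0.083) |
| Lever angle (rad) | about 0.49 | about 0.38 |
| Hinge to window plane (mm) | about 44 | about 46 |

The frame lengths come out at 296 and 169 mm. The tool's yaw already matches the wide window, so I'm moving above its bar with the gripper shut.

Call:
servo_tool --plan "0.3 -0.33 0 0;0.3 -0.33 0 0;0.3 -0.33 0 0;0.3 -0.33 0 0;0.3 -0.33 0 0;0.3 -0.33 0 0;0.3 -0.33 0 0;0.3 -0.33 0 0;0.3 -0.33 0 0;0.3 -0.33 0 0;0.3 -0.33 0 0;0.3 -0.33 0 0" --grip 1

```text
t: 1.1
tool_pos: [0.3613, -0.1788, 0.2354]
orientation: [-3.112, -0.418, -0.002]
force: [-0.2, -0.3, 0.7]
opening: 0.0175
gripper_force: 0.0
```

Call:
servo_tool --plan "0.284 -0.313 0 0;0.284 -0.313 0 0;0.284 -0.313 0 0;0.284 -0.313 0 0;0.284 -0.313 0 0;0.284 -0.313 0 0;0.284 -0.313 0 0;0.284 -0.313 0 0;0.284 -0.313 0 0;0.284 -0.313 0 0;0.284 -0.313 0.04 0;0.284 -0.313 0.06 0"

```text
t: 2.1
tool_pos: [0.5536, 0.1948, 0.173]
orientation: [-3.114, -0.415, 0.001]
force: [-1.2, -0.4, -1.6]
opening: 0.0001
gripper_force: 0.0
```

```bash
python3 - <<'E'
from plant import status, eyes
import cv2,numpy as np
from scipy.spatial.transform import Rotation as R
s=status.read_state(); Rm=R.from_rotvec(s['orientation']).as_matrix()
print(s['t'],s['tool_pos'],s['opening'],s['force'],Rm.round(3).tolist())
for nm,p in (('wide',(.5533,.1935,.0925)),('narrow',(.5506,-.1493,.0834))): print(nm,Rm.T@(np.array(p)-s['tool_pos']))
cv2.imwrite("pics/side1.png",eyes.read_camera("side")["image"])
E
```

```text
2.1 [0.55360859 0.19475831 0.17301173] 0.00014925855734231947 [-1.24555627 -0.39201253 -1.57186728] [[0.965, 0.262, -0.001], [0.262, -0.965, 0.0], [-0.001, -0.0, -1.0]]
wide [-0.00058514  0.00115331  0.08051177]
narrow [-0.09290874  0.33129883  0.0895795 ]
```

View pics/side1.png

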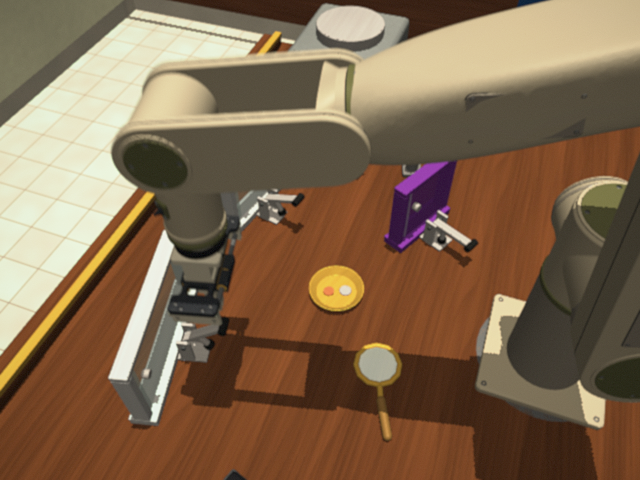

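The shut fingers stand right above the wide crossbar near (222,325). Pushing down along its arc.

Call:
servo_tool --plan "0 0 0.03 0;0 0 0.05 0;-0.001 0 0.057 0;-0.003 0 0.064 0;-0.005 0 0.071 0;-0.007 0 0.078 0;-0.008 0 0.084 0;-0.009 0 0.09 0;-0.009 0 0.094 0;-0.009 0 0.096 0;-0.009 0 0.096 0;-0.009 0 0.096 0"

```text
t: 3.15
tool_pos: [0.5445, 0.1905, 0.0797]
orientation: [-3.115, -0.41, -0.0]
force: [0.2, -0.1, -0.2]
opening: 0.0007
gripper_force: 0.0
```

Call:
servo_tool --plan "0 0 0.002 0;0 0 0.003 0;0 0 0.003 0;0 0 0.003 0"

```text
t: 3.48
tool_pos: [0.5444, 0.1904, 0.0767]
orientation: [-3.115, -0.41, -0.0]
force: [-0.2, -0.3, -0.1]
opening: 0.0004
gripper_force: 0.1
```

Call:
servo_tool --plan "0 0 -0.03 0;0 0 -0.07 0;0 0 -0.1 0;0 0 -0.14 0;0 0 -0.16 0;-0.09 0.33 -0.16 20;-0.09 0.33 -0.16 20;-0.09 0.33 -0.16 20;-0.09 0.33 -0.16 20;-0.09 0.33 -0.16 20;-0.09 0.33 -0.16 24;-0.09 0.33 -0.16 24" --grip 1

```text
t: 4.48
tool_pos: [0.5426, -0.1033, 0.2369]
orientation: [3.131, -0.253, 0.001]
force: [0.9, 0.5, -0.0]
opening: 0.0003
gripper_force: 0.0
```

Call:
servo_tool --plan "0 0 0 0;0 0 0 0;0 0 0 0" --grip -1

```text
t: 4.73
tool_pos: [0.5429, -0.1012, 0.2365]
orientation: [-3.131, 0.248, 0.0]
force: [-0.2, 0.2, -0.5]
opening: 0.0156
gripper_force: 0.0
```

```bash
python3 - <<'E'
from plant import status, eyes
import cv2,numpy as np
from scipy.spatial.transform import Rotation as R
s=status.read_state(); Rm=R.from_rotvec(s['orientation']).as_matrix()
print(s['t'],s['tool_pos'],s['opening'],s['force'],np.degrees(np.arctan2(Rm[1,0],Rm[0,0])))
print(Rm.T@(np.array((.5506,-.1493,.0834))-s['tool_pos']))
a=eyes.read_camera("side")["image"]; w=eyes.read_camera("wrist"); print(w['fovy'],w['cx'],w['cy'],w['hand_eye'].round(3).tolist())
cv2.imwrite("pics/both.png",np.vstack([np.hstack([cv2.resize(a,(400,300)),cv2.resize(w["image"],(400,300))]),np.hstack([cv2.resize(a[290:380,140:260],(400,300)),cv2.resize(a[150:240,220:340],(400,300))])]))
E
```

```text
4.7333 [ 0.54289991 -0.1012053   0.23652204] 0.015616205041573147 [-0.17167953  0.20291184 -0.47230069] -9.048950505166934
[0.01521726 0.04636946 0.15309166]
58.90939633532554 319.7684129231375 231.98385968885876 [[-0.0, -0.968, -0.252, 0.068], [1.0, 0.0, -0.001, -0.0], [0.001, -0.252, 0.968, -0.149], [0.0, 0.0, 0.0, 1.0]]
```

View pics/both.png

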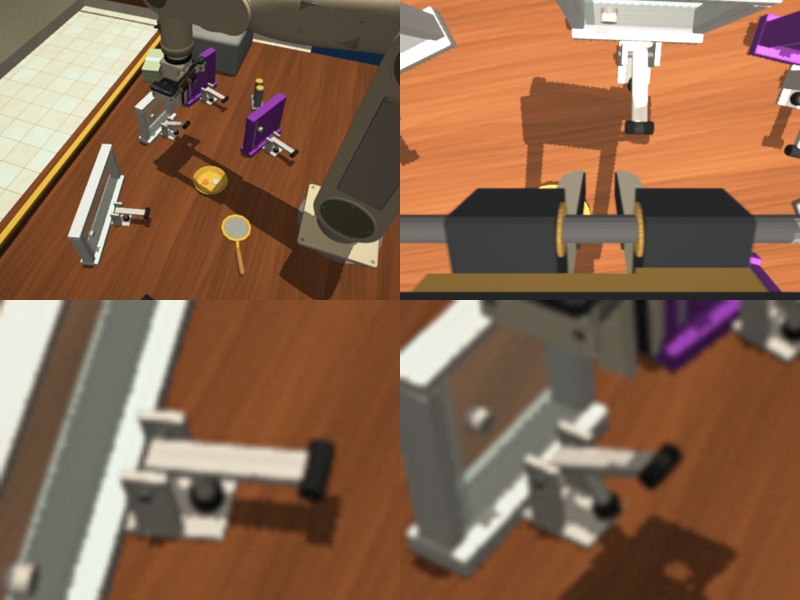

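The wide lever now lies flat: its bar is near (235,341) in the side view. The narrow one is untouched, and in the wrist view its bar is near (382,205). I'm checking both numerically.

```bash
python3 - <<'E'
from h import *
from plant import status,eyes
from scipy.spatial.transform import Rotation as R
p=plane("side",(235.4,341),.05); print("wide bar if down",p,"expect .543 .190")
print("if 0.17 rad",plane("side",(235.4,341),.065))
s=status.read_state(); w=eyes.read_camera("wrist"); H=w['hand_eye'];f=240/np.tan(np.radians(w['fovy'])/2)
im=w["image"].astype(int); m=np.zeros(im.shape[:2],bool); m[185:225,355:410]=1
m&=(im.max(2)<60); ys,xs=np.nonzero(m); c=((xs.min()+xs.max())/2,(ys.min()+ys.max())/2); print(c,m.sum(),xs.min(),xs.max(),ys.min(),ys.max())
Rm=R.from_rotvec(s['orientation']).as_matrix()
o=Rm@H[:3,3]+s['tool_pos']; d=Rm@H[:3,:3]@np.array([(c[0]-w['cx'])/f,(c[1]-w['cy'])/f,1])
q=o+d*(.083-o[2])/d[2]; print(q, Rm.T@(q-s['tool_pos']))
E
```

```text
wide bar if down [0.53538068 0.19322752 0.05      ] expect .543 .190
if 0.17 rad [0.52989235 0.20045249 0.065     ]
(np.float64(383.0), np.float64(204.0)) 575 361 405 194 214
[ 0.54589449 -0.14629195  0.083     ] [0.00998436 0.04533679 0.15358207]
```

Call:
servo_tool --plan "0.013 0.023 0 0;0.013 0.046 0 1;0.013 0.046 0 1;0.013 0.046 0 1;0.013 0.046 0 1;0.013 0.046 0 1;0.013 0.046 0 1;0.013 0.046 0 1;0.013 0.046 0 1;0.013 0.046 0 1;0.013 0.046 0 1;0.013 0.046 0 1"

```text
t: 5.88
tool_pos: [0.5486, -0.1487, 0.2367]
orientation: [-3.13, 0.274, 0.0]
force: [0.4, -1.1, -0.4]
opening: 0.0928
gripper_force: 0.0
```

Call:
servo_tool --plan "0 0 0.02 0;0 0 0.04 0;0 0 0.06 0;0 0 0.08 0;0 0 0.1 0;0 0 0.115 0;0 0 0.13 0;0 0 0.14 0;0 0 0.15 0;0 0 0.157 0;0 0 0.157 0;0 0 0.157 0"

```text
t: 6.88
tool_pos: [0.5487, -0.1488, 0.0797]
orientation: [-3.13, 0.274, 0.0]
force: [-0.6, -1.1, -0.1]
opening: 0.0929
gripper_force: 0.0
```

Call:
servo_tool --plan "0 0 0 0;0 0 0 0;0 0 0 0;0 0 0 0;0 0 0 0;0 0 0 0;0 0 0 0;0 0 0 0;0 0 0 0;0 0 0 0;0 0 0 0;0 0 0 0" --grip 1 --grip_force 20

```text
t: 7.88
tool_pos: [0.5488, -0.1468, 0.0795]
orientation: [-3.127, 0.273, 0.0]
force: [1.2, 9.0, 1.1]
opening: 0.032
gripper_force: 20.0
```

It gripped at 32 mm, which is the crossbar's length. Lifting along the arc.

Call:
servo_tool --plan "0.002 -0.001 -0.004 0;0.004 -0.002 -0.008 0;0.006 -0.002 -0.012 0;0.008 -0.002 -0.016 0;0.011 -0.002 -0.02 0;0.014 -0.002 -0.023 0;0.017 -0.002 -0.027 0;0.02 -0.002 -0.03 0;0.023 -0.002 -0.033 0;0.026 -0.002 -0.036 0;0.03 -0.002 -0.039 0;0.034 -0.002 -0.041 0"

```text
t: 8.88
tool_pos: [0.5824, -0.153, 0.1211]
orientation: [3.129, -0.274, -0.001]
force: [-3.8, -0.1, -0.6]
opening: 0.0316
gripper_force: 20.0
```

Call:
servo_tool --plan "0.003 0 -0.002 0;0.006 0 -0.004 0;0.007 0 -0.0045 0;0.007 0 -0.0045 0;0.007 0 -0.0045 0;0.007 0 -0.0045 0"

```text
t: 9.38
tool_pos: [0.5888, -0.1542, 0.1249]
orientation: [3.129, -0.274, -0.002]
force: [-4.7, -2.5, -3.6]
opening: 0.032
gripper_force: 20.0
```

```bash
python3 - <<'E'
from plant import status, eyes
import cv2,numpy as np
s=status.read_state(); print(s['force'],s['wrist_torque'],s['tool_pos'])
a=eyes.read_camera("side")["image"]; w=eyes.read_camera("wrist")["image"]
cv2.imwrite("pics/up.png",np.hstack([cv2.resize(a[150:240,220:340],(400,300)),cv2.resize(w,(400,300))]))
E
```

```text
[-4.65299243 -2.47139865 -3.57115471] [-0.37196968  0.73622337 -0.13512685] [ 0.58875722 -0.15422889  0.12486205]
```

View pics/up.png

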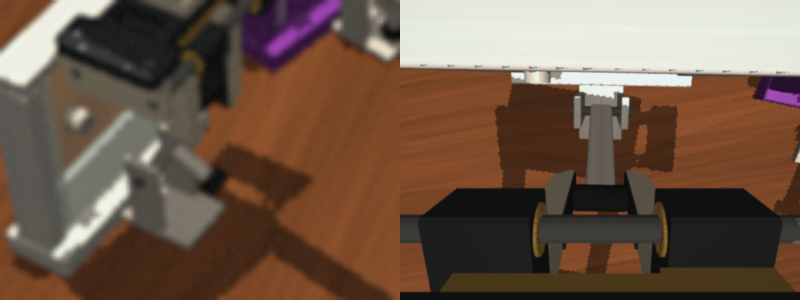

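The lever is raised with the leg swung forward, and the crossbar is still between the pads. I'll nudge it slightly further, then open and lift away.

Call:
servo_tool --plan "0.002 0 -0.001 0;0.004 0 -0.002 0;0.004 0 -0.002 0;0.004 0 -0.002 0"

```text
t: 9.82
tool_pos: [0.5891, -0.1543, 0.125]
orientation: [-3.129, 0.274, 0.016]
force: [-17.9, -0.6, -2.6]
opening: 0.0316
gripper_force: 20.1
```

Call:
servo_tool --plan "0 0 0 0;0 0 0 0;0 0 0 0;0 0 0 0;0 0 0 0;0 0 0 0;0 0 0 0;0 0 0 0;0 0 0 0;0 0 0 0;0 0 0 0;0 0 0 0" --grip -1

```text
t: 10.82
tool_pos: [0.5933, -0.1546, 0.1271]
orientation: [3.13, -0.274, -0.0]
force: [-0.7, -0.7, 0.2]
opening: 0.093
gripper_force: 0.0
```

Call:
servo_tool --plan "0 0 -0.03 0;0 0 -0.07 0;0 0 -0.11 0;0 0 -0.15 0;-0.04 0 -0.15 0;-0.08 0 -0.15 0;-0.12 0 -0.15 0;-0.15 0 -0.15 0;-0.15 0 -0.15 0;-0.15 0 -0.15 0;-0.15 0 -0.15 0;-0.15 0 -0.15 0"

```text
t: 11.82
tool_pos: [0.4465, -0.1288, 0.2774]
orientation: [3.13, -0.274, 0.001]
force: [-0.4, -0.3, 1.1]
opening: 0.0928
gripper_force: 0.0
```

```bash
python3 - <<'E'
from plant import status, eyes
import cv2,numpy as np
from h import *
s=status.read_state(); print(s['force'],s['tool_pos'])
a=eyes.read_camera("side")["image"]; w=eyes.read_camera("top")["image"]
cv2.imwrite("pics/side0b.png",a);cv2.imwrite("pics/top0b.png",w)
cv2.imwrite("pics/end.png",np.vstack([np.hstack([cv2.resize(a[150:240,220:340],(400,300)),cv2.resize(a,(400,300))]),np.hstack([cv2.resize(a[290:380,140:260],(400,300)),cv2.resize(w,(400,300))])]))
E
```

```text
[-0.43067162 -0.31753769  1.05157838] [ 0.4464645  -0.12880456  0.27742975]
```

View pics/end.png

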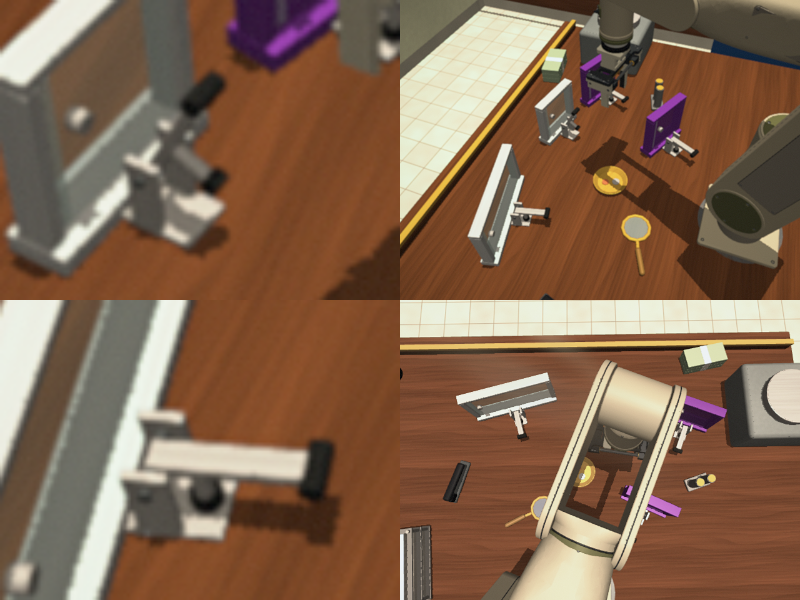

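The narrow lever stands steeply up, with its bar near (281,178) in the side view. The force jump to 18 N shows it met its end stop. The wide lever is flat. One numeric check, then hand in.

```bash
python3 - <<'E'
from h import *
from plant import robot
o,d=ray("side",(280.9,177.9)); h=np.array([.633,-.163,.05]); n=np.array([-.985,.17,0])
A=np.linspace(.3,1.2,181); e=[np.linalg.norm(np.cross(h+.09*(np.cos(a)*n+np.sin(a)*np.array([0,0,1]))-o,d/np.linalg.norm(d))) for a in A]
a=A[int(np.argmin(e))]; print(a,min(e))
if a>.98: print(robot.close_job())
E
```

```text
1.0399999999999998 0.0003394961597294439
the job is handed in; nothing more can be done
None
```

The job is handed in: by the final pictures the wide window's stop lever is fully down (locked) and the narrow window's is up at about 1.04 rad (released), with the arm clear of both; the judge's verdict was not shown.

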